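# Ring test of three fired bowls

### The job

Three fired bowls are to be ring-tested for cracks: with a fingertip, lightly tap the teal bowl first, then the white bowl, then the sand-coloured bowl. Do not pick up or tip over any bowl, and let each stay practically where it stands, shifted by less than 3 cm. Do not touch the white cup standing among them, and leave the wooden rib behind them alone.

Things in the scene. Friction and masses are not known exactly. Their poses are not given: they have to be found in the camera images.
- teal_bowl: small teal glazed bowl, hollow, rim not quite round, 85 x 81 mm across and 40 mm high, foot 44 mm across, wall flaring up to the rim; its origin is the centre of its underside, z axis up, which rests on the table (z = 0). About 0.14 kg. Loose: it slides (friction about 0.5 to 0.7) or rocks on its small foot when pushed from the side, and rocks back when let go.
- white_bowl: medium white bowl, hollow, about 100 x 104 mm across the rim and 47 mm high, foot 52 mm across, wall flaring up to the rim, wider and lower than the cup; its origin is the centre of its underside, z axis up, which rests on the table (z = 0). About 0.2 kg. Loose: it slides (friction about 0.5 to 0.7) or rocks on its small foot when pushed from the side, and rocks back when let go.
- sand_bowl: large sand-coloured (beige) bowl, hollow, about 120 x 121 mm across the rim and 54 mm high, foot 64 mm across, wall flaring up to the rim; its origin is the centre of its underside, z axis up, which rests on the table (z = 0). About 0.28 kg. Loose: it slides (friction about 0.5 to 0.7) or rocks on its small foot when pushed from the side, and rocks back when let go.
- white_cup: deep white cup without handle, 78 x 75 mm across and 67 mm high, not to be touched; its origin is the centre of its underside, z axis up, which rests on the table (z = 0). The four vessels stand in a loose row across the table in any order, at least 25 mm apart, 0.4 m or more of free air above them, with free table between them and the robot.
- wood_rib: flat wooden potter's rib, 64 x 100 x 8 mm, lying on the table beyond the row of vessels; origin at the centre of its underside. A bystander

How it is judged:
By the outcome, as a careful person would: the job done as asked, in the order asked, and still so for the second after the job is handed in, with the robot touching nothing.
It also fails if it takes over 54 s, if anything falls off the work surface, if the arm or the gripper's body presses on something with over 40 N, if the wrist force passes 120 N, or if a joint passes its speed limit or range.

### The arm

A 6-joint arm with a two-finger parallel gripper is mounted at the origin on a cart in front of the work surface, level with it; the furniture and walls round the work are solid. World frame = base frame: x ahead of the robot, y to its left, z up, the work surface at z = 0. Lengths are in m, angles in rad, forces in N, time in s.
With the tool pointing down it reaches from about 0.275 to 0.825 m from the base axis. Payload 4.9 kg.
Tool frame: the origin (TCP) lies on the centre line of the jaws, within the pads' length; the fingertips stand 11 mm ahead of it and the grasp point (between the pads) lies 8 mm behind it; z points along the fingers, y is the line along which they close (so a half turn about z gives the same grasp; the last joint's range is limited). The gripper opens to 85 mm and grips with 20 to 120 N. Pads are 22 mm wide; open, the fingers measure 114 mm over their backs; the gripper's body (76 mm by 85 mm) begins 54 mm behind the grasp point. The pads swing forward as they close: fully open they stand 13 mm farther back than shut.
Start: joints at [-1.324, 0.326, -0.193, 1.052, 0, 1.437], TCP at [0.204, -0.511, 0.242] pointing down, gripper open.
Joint ranges: [-2.65, 2.65], [-0.97, 1.79], [-1.3, 1.35], [-1.93, 2.1], [-1.47, 1.37], [-3.14, 3.14]. Speed limits (rad/s): [2.57, 2.57, 3.14, 3.14, 3.14, 3.14].

### API

Orientations are given as a unit quaternion [w, x, y, z].
In Python, from cell import * gives the robot as it stands. Calls block until the motion is done:
- move_pose(position, orientation): joint-space move of the TCP to a pose.
- move_linear(position, speed=0.15, rotation=None, until_force=None): straight line of the TCP; rotation=None keeps the orientation; speed is the mean speed in m/s. With until_force (N) it stops when the force on the tool has changed by that much, and returns True; else False.
- goto_joints(angles): joint-space move.
- set_gripper(opening, grasp_force=None): opening from 0.0 (shut) to 1.0 (fully open); grasp_force is the grip in N (None keeps the last); returns when the fingers have stopped.
- wait(seconds).
- solve_ik(position, orientation): joint angles nearest the present ones, or None.
- camera(name): name is "scene" or "top" or "wrist"; returns (picture, depth): 420x560x3 uint8, red, green, blue; 420x560 float32, m along the optical axis (not along the pixel's ray), 0 where there is no reading.
- calibration(name): a dict with "mtx" (3x3 intrinsics, pixels), "extrinsics" (4x4, takes a point from world to camera coordinates); the wrist camera has in their place "hand_eye" (4x4, takes a point from camera to tool coordinates, whose origin is the TCP and whose axes are the flange's). Camera axes: x right, y down, z forward; pixel columns grow to the right and rows downward; lengths in m; the calibration is good to about 2 mm. A picture is of the moment at which its call begins: read the wrist's pose just before it. calibration takes no time and is no camera call.
A pose or a line that the arm cannot do raises PlanningError and nothing moves.
- close_job(): hands the job in; it is judged then, once.
Trained networks look in the newest picture that a camera, given by its name, has taken for a name from the list of things; names that differ only in an ending like _2 or _b are one class to them, and where a whole thing is asked for, a point or a joint stands for the part that bears it (a point fixed in the world has none). Each returns a list of dicts, best first, with "p" (0 to 1); they miss things now and then, are a little off and sometimes report something else, mostly with a low value. They report only what shows in the picture. A call takes as long as a camera call.
- boxes_of(camera, thing): "location" ([x, y, z] in m, in world coordinates, good to about 4 mm: the middle of the surface that is visible of it).
- mark_of(camera, thing): "location" ([x, y, z] in m, in world coordinates, good to about 4 mm: a listed point, or the origin of a listed thing).
Readings, each from a call of its own:
- get_clock(): time.
- get_joint_positions(): joint angles.
- get_joint_vel(): joint speeds.
- get_joint_efforts(): joint torques, N m.
- get_position(): TCP position.
- get_tool_rot(): TCP orientation.
- get_ft_force(): force on the tool from outside, world axes, zero at the start.
- get_moment(): the same for the moment, N m.
- get_gripper_width(): opening from 0.0 (shut) to 1.0 (fully open).
- get_finger_force(): force on a finger pad.
Only numpy, scipy, OpenCV 4.12 (cv2) and the standard library are available. Lean on these libraries where they do the work, as an engineer would, in place of code of your own. Each camera call takes 0.05 s, during which the arm holds its last target. There are 200 camera calls.

## Working session

There is one attempt and no reset: what is moved stays moved. The work goes in short steps, each a Python script; the robot and the scene stay as the last script left them, time stands still between calls to the robot, and variables do not carry over. Pictures are saved under pics/ and viewed, at most 10 in all, crops included, and the job is handed in when it is done.

```bash
mkdir -p pics; python3 - <<'E'
from cell import *
import cv2
for n in ("top","scene"):
    p,d=camera(n); cv2.imwrite(f"pics/{n}0.png",p[:,:,::-1])
    for t in ("teal_bowl","white_bowl","sand_bowl","white_cup","wood_rib"):
        print(n,t,[(round(r["p"],2),[round(float(v),3) for v in r["location"]]) for r in mark_of(n,t)[:3]])
print(get_clock(),get_tool_rot(),get_position(),calibration("top"))
E
```

```text
top teal_bowl [(0.79, [0.521, 0.211, 0.004])]
top white_bowl [(0.82, [0.51, -0.315, -0.001])]
top sand_bowl [(0.64, [0.573, 0.029, -0.002])]
top white_cup [(0.62, [0.534, -0.133, 0.002])]
top wood_rib [(0.75, [0.52, 0.21, 0.003]), (0.73, [0.68, -0.035, 0.003])]
scene teal_bowl [(0.84, [0.521, 0.213, 0.0])]
scene white_bowl [(0.92, [0.515, -0.309, -0.004])]
scene sand_bowl [(0.92, [0.575, 0.032, -0.004])]
scene white_cup [(0.78, [0.532, -0.135, 0.001])]
scene wood_rib [(0.62, [0.682, -0.037, -0.003])]
0.6 [ 2.88840668e-05  9.81926210e-01  1.89264145e-01 -1.84923518e-06] [ 0.20442432 -0.51062062  0.24230919] {'mtx': array([[525.55932006,   0.        , 270.31233293],
       [  0.        , 525.55932006, 203.74457813],
       [  0.        ,   0.        ,   1.        ]]), 'extrinsics': array([[ 2.31995258e-05, -9.99986189e-01, -5.25551284e-03,
        -6.04246191e-02],
       [-9.94056391e-01,  5.49087372e-04, -1.08865004e-01,
         6.03096725e-01],
       [ 1.08866386e-01,  5.22680174e-03, -9.94042650e-01,
         1.20715580e+00],
       [ 0.00000000e+00,  0.00000000e+00,  0.00000000e+00,
         1.00000000e+00]])}
```

View pics/top0.png

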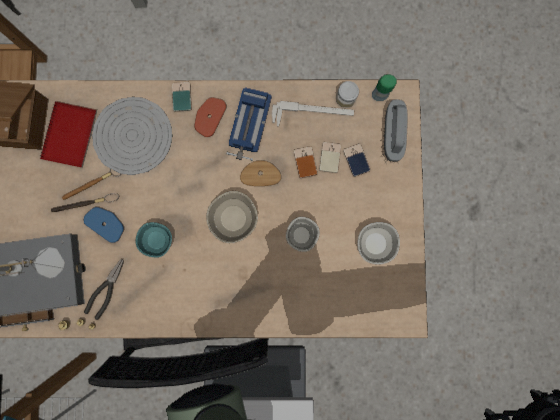

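```bash
python3 - <<'E'
from cell import *
import numpy as np
p,d=camera("top");c=calibration("top");K=c["mtx"];E=np.linalg.inv(c["extrinsics"])
v,u=np.indices(d.shape)
P=np.stack([(u-K[0,2])*d/K[0,0],(v-K[1,2])*d/K[1,1],d],-1)@E[:3,:3].T+E[:3,3]
for n,x,y,R,h in (("teal",.521,.212,.06,.04),("white",.512,-.312,.07,.047),("sand",.574,.03,.075,.054),("cup",.533,-.134,.055,.067)):
    m=(d>0)&(np.hypot(P[...,0]-x,P[...,1]-y)<R)
    Q=P[m&(P[...,2]>h-.007)]
    I=P[m&(np.hypot(P[...,0]-x,P[...,1]-y)<.012)]
    print(n,len(Q),Q.min(0).round(3),Q.max(0).round(3),((Q.min(0)+Q.max(0))/2).round(3),p[m&(P[...,2]>h-.007)].mean(0).round(), "floor z",np.median(I[:,2]).round(3))
E
```

```text
teal 247 [0.478 0.17  0.033] [0.56  0.254 0.045] [0.519 0.212 0.039] [67. 90. 88.] floor z 0.007
white 303 [ 0.464 -0.359  0.04 ] [ 0.559 -0.263  0.052] [ 0.512 -0.311  0.046] [134. 131. 124.] floor z 0.008
sand 364 [ 0.512 -0.03   0.047] [0.631 0.089 0.06 ] [0.572 0.03  0.053] [122. 115. 102.] floor z 0.008
cup 217 [ 0.491 -0.172  0.06 ] [ 0.569 -0.097  0.072] [ 0.53  -0.134  0.066] [120. 117. 110.] floor z 0.008
```

The picture shows the teal bowl at (155,240), sand at (232,217), the cup at (302,233) and white at (378,243), with the rib behind at (260,173). This agrees with the networks and the depth rims. I'll tap each bowl's inner floor from above with shut fingers, since nothing can tip or slide that way. Teal goes first, as a check.

```bash
cat >h.py <<'E'
from cell import *
import numpy as np
Q=[0,1,0,0]
def tap(x,y,h):
    print("ik",np.round(solve_ik([x,y,.2],Q),2))
    move_pose([x,y,.20],Q)
    move_linear([x,y,.045],speed=.12)      # tip at 34 mm... above the 8 mm floor
    wait(.2); f0=get_ft_force()
    hit=move_linear([x,y,.012],speed=.02,until_force=1.5)
    z=get_position()[2]; f=np.subtract(get_ft_force(),f0)
    move_linear([x,y,.20],speed=.15)
    print("hit",hit,"tip z",round(float(z)-.011,4),"df",np.round(f,2),"t",get_clock())
    return hit
E
python3 - <<'E'
from h import *
set_gripper(0.0); print(get_gripper_width())
tap(.520,.212,.04)
camera("scene"); print(mark_of("scene","teal_bowl")[:1])
E
```

```text
-0.0028426937141094
ik [ 0.26  0.38 -0.23  0.96  0.   -2.89]
hit True tip z 0.0149 df [0.8  0.63 4.15] t 8.95
[]
```

```bash
sed -i 's/^Q=.*/Q=[0,0,1,0]/' h.py; python3 - <<'E'
from h import *
if tap(.512,-.311,.047):
    p,d=camera("top")
    for t in ("teal_bowl","white_cup","white_bowl"): print(t,[(round(r["p"],2),np.round(r["location"],3)) for r in mark_of("top",t)[:2]])
    import cv2; cv2.imwrite("pics/top1.png",p[:,:,::-1])
E
```

```text
ik [-0.67  0.45 -0.12  1.    0.   -0.67]
hit True tip z 0.0156 df [-1.27 -0.52  4.73] t 14.8833
teal_bowl []
white_cup [(0.63, array([ 0.533, -0.134, -0.   ]))]
white_bowl [(0.9, array([ 0.511, -0.309, -0.001])), (0.24, array([ 0.574,  0.031, -0.001]))]
```

View pics/top1.png

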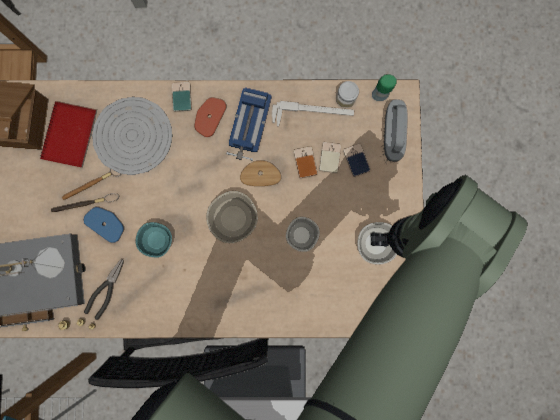

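Teal still stands at (155,240), white at (378,243) and the cup at (302,233), all unmoved. Next is sand.

```bash
python3 - <<'E'
from h import *
import cv2
if tap(.573,.030,.054):
    goto_joints([-1.324,.326,-.193,1.052,0,0]); wait(.3)
    p,d=camera("top")
    for t in ("teal_bowl","white_bowl","sand_bowl","white_cup","wood_rib"): print(t,[(round(r["p"],2),np.round(r["location"],3)) for r in mark_of("top",t)[:2]])
    c=calibration("top");K=c["mtx"];E=np.linalg.inv(c["extrinsics"]);v,u=np.indices(d.shape)
    P=np.stack([(u-K[0,2])*d/K[0,0],(v-K[1,2])*d/K[1,1],d],-1)@E[:3,:3].T+E[:3,3]
    for n,x,y,R,h in (("teal",.521,.212,.06,.04),("white",.512,-.312,.07,.047),("sand",.574,.03,.075,.054),("cup",.533,-.134,.055,.067)):
        q=P[(d>0)&(np.hypot(P[...,0]-x,P[...,1]-y)<R)&(P[...,2]>h-.007)]
        print(n,((q.min(0)+q.max(0))/2).round(3))
    print(get_ft_force(),get_clock())
E
```

```text
ik [-0.08  0.4  -0.2   0.98  0.   -0.08]
hit True tip z 0.0106 df [-0.87 -0.12  5.99] t 20.4833
teal_bowl [(0.74, array([0.518, 0.213, 0.003]))]
white_bowl [(0.96, array([ 0.511, -0.312,  0.001]))]
sand_bowl [(0.56, array([ 0.577,  0.03 , -0.001]))]
white_cup [(0.78, array([ 0.532, -0.14 , -0.001]))]
wood_rib [(0.61, array([ 0.68 , -0.035,  0.002]))]
teal [0.519 0.212 0.039]
white [ 0.512 -0.312  0.047]
sand [0.572 0.03  0.054]
cup [ 0.53  -0.134  0.066]
[-1.54246184 -0.01946206  0.53550241] 23.4167
```

All three report hits, but the stop heights (11–16 mm) are above the 7–8 mm floor. I'll check the inner profile to be sure the contacts were real.

```bash
python3 - <<'E'
from h import *
p,d=camera("top");c=calibration("top");K=c["mtx"];E=np.linalg.inv(c["extrinsics"]);v,u=np.indices(d.shape)
P=np.stack([(u-K[0,2])*d/K[0,0],(v-K[1,2])*d/K[1,1],d],-1)@E[:3,:3].T+E[:3,3]
for n,x,y in (("teal",.520,.212),("white",.512,-.311),("sand",.573,.03)):
    r=np.hypot(P[...,0]-x,P[...,1]-y)
    print(n,[(a,(np.percentile(P[(d>0)&(r*1e3>=a)&(r*1e3<a+3)][:,2],[5,50,95])*1e3).round(1)) for a in range(0,30,3)])
E
```

```text
teal [(0, array([ 8. ,  9.1, 13. ])), (3, array([ 3. ,  6.5, 10.8])), (6, array([ 3.7,  6.9, 10.5])), (9, array([3.5, 7.2, 9.6])), (12, array([ 4.2,  8.1, 11.9])), (15, array([ 3.9,  7.9, 12.5])), (18, array([ 4.1,  8.1, 11.4])), (21, array([ 5.5,  9.6, 14. ])), (24, array([ 6.8, 11.8, 16.9])), (27, array([10.6, 14.7, 18.9]))]
white [(0, array([ 5.6,  8. , 10.7])), (3, array([ 5.1,  7.7, 11.8])), (6, array([ 4.1,  8.3, 11.2])), (9, array([ 5.1,  8.2, 12. ])), (12, array([ 5.2,  8.3, 12.4])), (15, array([ 4.9,  8.5, 11.7])), (18, array([ 3.9,  8.6, 12.2])), (21, array([ 4.2,  8.6, 11.3])), (24, array([ 4.6,  8.3, 13. ])), (27, array([ 8.1, 11.9, 16.7]))]
sand [(0, array([4.6, 5. , 5.2])), (3, array([ 4. ,  7.4, 11.5])), (6, array([ 4.9,  6.8, 10.3])), (9, array([ 4.4,  7.5, 11.3])), (12, array([ 4.4,  8. , 11.8])), (15, array([ 4.3,  7.8, 11.9])), (18, array([ 5.1,  8.2, 12.7])), (21, array([ 4. ,  8.9, 12.8])), (24, array([ 4.1,  7.8, 12. ])), (27, array([ 3.9,  8.5, 12.6]))]
```

The floors are flat at 8 mm, so the stops at 15 mm may be false triggers from the motion itself. I'll run the same motion in free air above teal to find out.

```bash
python3 - <<'E'
from h import *
x,y=.52,.212
move_pose([x,y,.22],Q); wait(.2); f0=get_ft_force()
hit=move_linear([x,y,.187],speed=.02,until_force=1.5)
f=np.subtract(get_ft_force(),f0); wait(.3)
print(hit,get_position()[2],f,np.subtract(get_ft_force(),f0),get_clock())
E
```

```text
False 0.1870345615228995 [-0.96955223  1.0467673   0.08363654] [-0.43147225 -0.00521864  0.77125374] 28.5417
```

No false trigger in free air, so the 4–6 N readings look real. The alternative is that the shut fingertips reach further than 11 mm, and I can measure that from the cameras at this pose.

```bash
python3 - <<'E'
from h import *
import cv2
t=get_position();print(t)
for n in ("scene","wrist"):
    p,d=camera(n);c=calibration(n)
    if n=="scene":
        K=c["mtx"];E=np.linalg.inv(c["extrinsics"]);v,u=np.indices(d.shape)
        P=np.stack([(u-K[0,2])*d/K[0,0],(v-K[1,2])*d/K[1,1],d],-1)@E[:3,:3].T+E[:3,3]
        m=(d>0)&(np.hypot(P[...,0]-t[0],P[...,1]-t[1])<.06)&(P[...,2]>.1)&(P[...,2]<.3)
        z=P[m][:,2]; print("n",m.sum(),"lowest rel TCP mm",((np.sort(z)[:12]-t[2])*1e3).round(1),"cam",E[:3,3].round(2))
        X=P[m]; 
        for a in range(-25,40,5):
            s=X[(X[:,2]-t[2]>=a/1e3)&(X[:,2]-t[2]<(a+5)/1e3)]
            if len(s): print(a,len(s),(s[:,:2].min(0)-t[:2]).round(3),(s[:,:2].max(0)-t[:2]).round(3))
        vv,uu=np.where(m);a,b=vv.mean(),uu.mean();print(a,b)
        p=p[max(0,int(a)-75):int(a)+75,max(0,int(b)-100):int(b)+100]
        cv2.imwrite("pics/scene1.png",cv2.resize(p[:,:,::-1],None,fx=3,fy=3))
    else: print({k:np.round(w,3) for k,w in c.items()}); cv2.imwrite("pics/wrist1.png",p[:,:,::-1])
print(get_clock())
E
```

```text
[0.520016   0.21199754 0.18703456]
n 1487 lowest rel TCP mm [-10.9  -7.6  -6.   -5.7  -5.6  -5.6  -5.2  -4.2  -4.2  -3.9  -3.4  -3.3] cam [0.15 0.71 0.81]
-15 1 [-0.003  0.005] [-0.003  0.005]
-10 6 [-0.009  0.004] [-0.004  0.007]
-5 21 [-0.01  -0.004] [0.008 0.012]
0 27 [-0.01  -0.006] [0.008 0.014]
5 35 [-0.011 -0.014] [0.009 0.014]
10 35 [-0.01  -0.014] [0.008 0.014]
15 29 [-0.011 -0.014] [0.007 0.015]
20 25 [-0.01  -0.006] [-0.002  0.014]
25 16 [-0.01  -0.006] [-0.005  0.012]
30 15 [-0.012 -0.009] [-0.006  0.014]
35 42 [-0.013 -0.026] [-0.007  0.03 ]
223.47881640887692 230.83792871553464
{'mtx': array([[322.823,   0.   , 278.496],
       [  0.   , 322.823, 205.719],
       [  0.   ,   0.   ,   1.   ]]), 'hand_eye': array([[ 0.001, -0.947, -0.321,  0.083],
       [ 1.   ,  0.001, -0.   ,  0.   ],
       [ 0.001, -0.321,  0.947, -0.132],
       [ 0.   ,  0.   ,  0.   ,  1.   ]])}
28.6417
```

View pics/scene1.png

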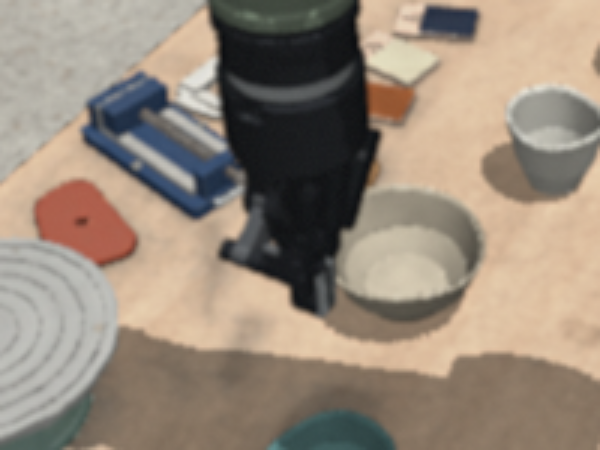

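The fingertips are about 11 mm ahead at most, so the stop heights are still unexplained. Running the identical motion onto bare table will show whether such a stop means real contact.

```bash
python3 - <<'E'
from h import *
x,y=.42,.12
move_pose([x,y,.12],Q)
move_linear([x,y,.037],speed=.12); wait(.2); f0=get_ft_force()
hit=move_linear([x,y,.004],speed=.02,until_force=1.5)
z=get_position()[2]-.011;f=np.subtract(get_ft_force(),f0)
wait(.2);print(hit,"tip",z,f,"later",get_position()[2]-.011,np.subtract(get_ft_force(),f0))
move_linear([x,y,.12],speed=.2);print(get_clock())
E
```

```text
True tip 4.542778383759272e-05 [0.50281688 0.37022781 7.42637599] later 4.090860141633956e-05 [-0.28575923  0.56226786  6.61524983]
32.4333
```

The table stop is exact: the tip was at 0.0 mm with 6.6 N held. Free-air noise reached 1.4 N, so my 1.5 N threshold was false-triggering and the earlier stops ended 3–7 mm above the floors, short of a tap. I'll redo all three in order with a 4 N threshold, checking the held force and an 8 mm stop height each time.

```bash
python3 - <<'E'
from h import *
def tap2(x,y):
    move_pose([x,y,.14],Q)
    move_linear([x,y,.032],speed=.13); wait(.1); f0=get_ft_force()
    hit=move_linear([x,y,.014],speed=.02,until_force=4)
    wait(.1); f=np.mean([get_ft_force(),get_ft_force()],0)-f0; z=get_position()[2]-.011
    move_linear([x,y,.14],speed=.2)
    print(hit,"tip",round(float(z),4),"static",np.round(f,1),"t",get_clock(),flush=True)
    return hit and z<.0115 and f[2]>2
for x,y in ((.520,.212),(.512,-.311),(.573,.030)):
    if not tap2(x,y): print("STOP"); break
E
```

```text
True tip 0.0148 static [0.4 0.5 2.9] t 35.4333
STOP
```

Teal stopped at 14.8 mm again, now with 2.9 N held, so the contact surface really is there and the first round of taps was real. I'll complete this second round with white then sand, so it also ends in the requested order.

```bash
python3 - <<'E'
from h import *
for x,y in ((.512,-.311),(.573,.030)):
    move_pose([x,y,.14],Q)
    move_linear([x,y,.032],speed=.13); wait(.1); f0=get_ft_force()
    hit=move_linear([x,y,.014],speed=.02,until_force=4)
    wait(.1); f=np.subtract(get_ft_force(),f0); z=get_position()[2]-.011
    move_linear([x,y,.18],speed=.2)
    print(hit,"tip",round(float(z),4),"static",np.round(f,1),"t",get_clock(),flush=True)
goto_joints([-1.324,.326,-.193,1.052,0,0])
p,d=camera("top");c=calibration("top");K=c["mtx"];E=np.linalg.inv(c["extrinsics"]);v,u=np.indices(d.shape)
P=np.stack([(u-K[0,2])*d/K[0,0],(v-K[1,2])*d/K[1,1],d],-1)@E[:3,:3].T+E[:3,3]
for n,x,y,R,h in (("teal",.521,.212,.06,.04),("white",.512,-.312,.07,.047),("sand",.574,.03,.075,.054),("cup",.533,-.134,.055,.067)):
    q=P[(d>0)&(np.hypot(P[...,0]-x,P[...,1]-y)<R)&(P[...,2]>h-.007)]
    print(n,((q.min(0)+q.max(0))/2).round(3))
print(get_clock())
E
```

```text
True tip 0.0152 static [-0.4  0.2  5. ] t 39.9083
True tip 0.0106 static [-1.2 -0.9  6.2] t 43.9333
teal [0.519 0.212 0.039]
white [ 0.512 -0.311  0.045]
sand [0.572 0.03  0.053]
cup [ 0.53  -0.134  0.065]
46.325
```

The white and sand contacts repeated at the same heights as in the first round. All the vessels stand where they were, and the arm is clear.

```bash
python3 -c "
from cell import *
print(close_job())"
```

```text
the job is handed in; nothing more can be done
None
```

I tapped the bowls in the order teal, white, sand, but went round twice because I wrongly took the first round's stops for false triggers; no bowl or the cup moved measurably, the arm never went to the cup or the rib, and I handed the job in at about 46 s.

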